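Level the sprung instrument shelf

ROBOT

A 6-joint arm with a two-finger parallel gripper is mounted at the origin on the work surface. World frame = base frame: x ahead of the robot, y to its left, z up, the work surface at z = 0. Lengths are in mm, angles in rad, forces in N, time in s.
With the tool pointing down it reaches from about 400 to 925 mm from the base axis. Payload 12.5 kg.
Tool frame: the origin (TCP) lies on the centre line of the jaws, within the pads' length; the fingertips stand 17 mm ahead of it and the grasp point (between the pads) lies 2 mm behind it; z points along the fingers, y is the line along which they close (so a half turn about z gives the same grasp; the last joint's range is limited). The gripper opens to 95 mm and grips with 3 to 60 N. Pads are 20 mm wide; open, the fingers measure 119 mm over their backs; the gripper's body (75 mm by 180 mm) begins 59 mm behind the grasp point.
Start: joints at [1.166, 0.491, 1.559, -0, 1.092, -0.106], TCP at [183.966, 597.329, 231.661] pointing down, gripper open.
Joint ranges: [-3.1, 3.1], [-0.84, 2.19], [0.05, 2.79], [-1.13, 4.28], [0.06, 2.93], [-2.69, 2.69]. Speed limits (rad/s): [2.22, 2.22, 2.79, 3.14, 3.14, 3.14].

INTERFACE

Orientations are given as [roll, pitch, yaw] about the fixed x, y, z axes, in that order (R = Rz(yaw) Ry(pitch) Rx(roll)).
In Python, from cell import env gives the robot as it stands.
- The arm moves only by the tool drive_tool, never from a script. Its argument "deltas" is text: rows parted by semicolons, each of 4 numbers parted by spaces: the shift along the world's x, y, z normalised to -1 to 1, where 1 is 100 mm, then the turn about the world's z normalised to -1 to 1, where 1 is 180 degrees. A call has 1 to 10 rows; each row shifts and turns the commanded pose from where the row before left it; what a row does not reach is not made up. A row lasts 1/12 s, in which the tool goes at most 41.7 mm and 7.16 degrees, less where a joint would pass 70% of its speed; a pose out of reach is approached as far as the arm can. A call with a number of a shift or a turn outside -1 to 1 is refused whole. A call with a gripper value outside its range is refused whole. "gripper" is the closure, from 0 (fully open) to 1 (shut), set as the call begins (left out, the last holds). The fingers move at their own pace and stop on an object; the grip force is fixed at half the most. Time passes only in rows, so rows that do not move let the fingers close. It gives the time, the measured TCP pose, the force, the opening and the grip force at its end, in the units of the state.
- env.state(): the state, without advancing time (a new reading comes with each control period).
- env.read_camera(name): name is "scene" or "side" or "wrist"; returns (picture, depth): 384x512x3 uint8, red, green, blue; 384x512 float32, mm along the optical axis (not along the pixel's ray), 0 where there is no reading.
- env.camera_params(name): a dict with "mtx" (3x3 intrinsics, pixels), "camera_from_world" (4x4, takes a point from world to camera coordinates); the wrist camera has in their place "mount" (4x4, takes a point from camera to tool coordinates, whose origin is the TCP and whose axes are the flange's). Camera axes: x right, y down, z forward; pixel columns grow to the right and rows downward; lengths in mm; the calibration is good to about 2 mm. The wrist camera is an equidistant fisheye: a pixel r from the principal point sees the ray r / f radians off the axis. A picture is of the moment at which its call begins: read the wrist's pose just before it. camera_params takes no time and is no camera call.
- env.job_done(): hands the job in; it is judged then, once.
The state is a dict: "t": time; "joints": joint angles; "qvel": joint speeds; "tau": joint torques, N m; "eef_pos": TCP position; "tcp_rot": TCP orientation; "ft_force": force on the tool from outside, world axes, zero at the start; "moment": the same for the moment, N m; "opening": opening from 0.0 (shut) to 1.0 (fully open); "grip_force": force on a finger pad.
Only numpy, scipy, OpenCV 4.12 (cv2) and the standard library are available. Lean on these libraries where they do the work, as an engineer would, in place of code of your own. Each camera call takes 0.05 s, during which the arm holds its last target. There are 200 camera calls.

TASK

Pick up the pocket spirit level gently (its housing dents if squeezed hard) and lay it upright inside the black outline on the sprung shelf, then let go of it. Then grip the shelf's wing knob, press it down lightly (about 10 N on the rubber pad, never over 25 N) so that the screw foot stands firmly on the pad, and turn it until the bubble sits centred between the two black rings. Finish while still holding the knob pressed down with the bubble centred, and leave the other tools and things on the bench where they are.

Things in the scene. Friction and masses are not known exactly. Their poses are not given: they have to be found in the camera images.
- level_mid (a point): Centre of the pocket spirit level (loose, 0.25 kg): a plain aluminium bar 150 long (its x axis), 26 wide (y), 36 high (z), with a green glass vial 60 long on its top (45 high over all). This point is 20 above its underside. Grip it across its 26 mm width; it dents when the fingers press it with more than 120 N in all (60 N a side).
- bubble (a joint): Slope (rad) that the white bubble shows: 0 = centred between the two black rings on the vial; + = bubble off towards the level's own +x end, which is then the higher end. The bubble (13 long) floats to the higher end, 7.5 mm per degree (430 mm per rad, stops at 0.042 rad = 18 mm); the rings stand 10 mm either side of centre. It takes about 1.5 s to settle.
- level: The spirit level itself; origin at the centre of its underside, axes as above.
- shelf_spot (a point): Centre of the black outline (44 x 168) on the top face of the shelf, where the level is to lie lengthwise, either way round. The shelf is an aluminium plate 110 x 320 x 10, its top 60 above the bench when level. z = normal of the shelf, y = along the shelf from the hinge towards the knob. Let go, the shelf stands 2.6 degrees up at the knob end.
- hinge_block: Dark steel block 100 x 30 x 30 carrying the shelf's hinge, whose axis lies along x, 115 mm from shelf_spot towards -y. A spring lifts the knob end of the shelf: it takes 4 to 6 N down at the knob (with the level on) to lower the foot on to the pad, any further push goes into the pad, and the shelf springs up again when let go. Origin: centre of the block's underside.
- knob_grip (a point): Point on the axis of the black wing knob of the levelling foot, at the height to grip, 155 mm from shelf_spot along the shelf's y. The knob is an upright bar 44 long (x) x 14 thick (y) x 34 high, this point 14 below its top; z points up the screw. The shelf's top face lies 30 to 38 below it. Grip across the 14 mm, from above.
- foot_knob (a joint): Angle (rad) of the knob, growing clockwise seen from above (-1.5 to 5). Clockwise screws the foot out, 2.23 mm per rad, raising the pressed shelf's knob end 0.47 degree per rad (bubble 3.5 mm per rad). At the start the pressed shelf is too low at the knob end, by 1.3 to 3.1 rad of clockwise turn. Turned while pressed on the pad, the knob keeps its height.
- foot_pad (a joint): Round rubber pad, 38 in diameter, 14 high, on the base plate straight below the knob; the screw foot presses on its middle. Value: compression (m) of the rubber pad under the screw foot, 0 = untouched; 6 N per mm.
- stand: Grey base plate 130 x 350 x 12 of the levelling stand, fixed to the bench; origin at the centre of its underside, y axis along the shelf, knob at the +y end (y = +130 mm) and hinge at the other (y = -140 mm).
- hammer: Hammer lying on the bench, to be left alone.
- screwdriver: Screwdriver lying left of the work, to be left alone.
- wrench: Wrench on the bench, to be left alone.
- tape_measure: Tape measure, black and grey case 70 x 36 x 65, to be left alone.
- oil_bottle: White oil bottle 48 in diameter, 120 high, to be left alone.
- parts_tray: Grey open parts tray 100 x 160 x 30, to be left alone.
- cutter: Closed utility cutter, 150 x 30 x 18, to be left alone.

How it is judged:
By the outcome, as a careful person would: the job done as asked, in the order asked, and still so for the second after the job is handed in, while the arm keeps its last pose, push and grip.
It also fails if it takes over 72 s, if anything falls off the work surface, if the arm or the gripper's body presses on something with over 40 N, if the wrist force passes 120 N, or if a joint passes its speed limit or range.

## Working session

There is one attempt and no reset: what is moved stays moved. The work goes in short steps, Python scripts to look and compute and a tool call to move; the robot and the scene stay as the last step left them, time stands still between calls to the robot, and variables do not carry over. Pictures are saved under pics/ and viewed, at most 10 in all, crops included, and the job is handed in when it is done.

Besides the shell and the picture viewer there is one more tool, called as name(argument=value, ...) on one line, values as JSON. drive_tool: Moves the arm, as the interface text tells. Its arguments: {"type":"object","properties":{"deltas":{"type":"string"},"gripper":{"type":"number"}},"required":["deltas"]}

```bash
mkdir -p pics; cat > h.py <<'E'
import numpy as np, cv2
from cell import env
from scipy.spatial.transform import Rotation as R
def shot(n,f=None):
    im,d=env.read_camera(n)
    if f: cv2.imwrite('pics/'+f,cv2.cvtColor(im,cv2.COLOR_RGB2BGR))
    return im,d
def pts(n,d):
    p=env.camera_params(n); K=np.array(p['mtx']); T=np.linalg.inv(np.array(p['camera_from_world']))
    v,u=np.mgrid[:d.shape[0],:d.shape[1]]
    c=np.stack([(u-K[0,2])/K[0,0]*d,(v-K[1,2])/K[1,1]*d,d,np.ones_like(d)],-1)
    return (c@T.T)[...,:3]
E
python3 - <<'E'
from h import *
print(env.state())
for n in('scene','side'):
    im,d=shot(n,n+'1.png'); np.savez(n+'1.npz',im=im,d=d,P=pts(n,d))
    print(n,env.camera_params(n))
a=cv2.imread('pics/scene1.png')
E
```

```text
{'t': 0.0, 'joints': array([ 1.16637932e+00,  4.91551939e-01,  1.55946503e+00, -2.59261860e-05,
        1.09169831e+00, -1.05599062e-01]), 'qvel': array([-6.35387024e-04,  2.02398265e-03, -4.67679517e-05,  4.49712355e-04,
       -1.92362623e-03,  1.39745072e-03]), 'tau': array([-3.45094370e-03, -6.12652659e+01, -2.58173597e+01,  6.90675876e-02,
        4.83289815e-02, -8.26741052e-05]), 'eef_pos': array([183.88533627, 597.09283627, 231.0611077 ]), 'tcp_rot': array([-3.14047386e+00, -9.54624855e-05,  2.84278662e+00]), 'ft_force': array([-0.14695581, -0.32879668,  1.1066643 ]), 'moment': array([0.0425367 , 0.05580479, 0.0001482 ]), 'grip_force': 0.0, 'opening': 1.0002349145161824}
scene {'mtx': array([[395.00885334,   0.        , 262.35265737],
       [  0.        , 395.00885334, 190.0388088 ],
       [  0.        ,   0.        ,   1.        ]]), 'camera_from_world': array([[ 3.31644229e-01,  9.43382210e-01, -6.48922451e-03,
        -1.99737034e+02],
       [ 8.19693469e-01, -2.91553227e-01, -4.93051044e-01,
        -5.37283832e+02],
       [-4.67027538e-01,  1.58198359e-01, -8.69976182e-01,
         1.33069493e+03],
       [ 0.00000000e+00,  0.00000000e+00,  0.00000000e+00,
         1.00000000e+00]])}
side {'mtx': array([[462.5865865 ,   0.        , 248.94265396],
       [  0.        , 462.5865865 , 194.68444213],
       [  0.        ,   0.        ,   1.        ]]), 'camera_from_world': array([[ 8.49783439e-01, -5.27131070e-01,  9.70405588e-04,
        -4.88550017e+02],
       [-3.08264349e-01, -4.98441921e-01, -8.10264613e-01,
         7.33855327e+01],
       [ 4.27599343e-01,  6.88250307e-01, -5.86063406e-01,
         1.00530406e+03],
       [ 0.00000000e+00,  0.00000000e+00,  0.00000000e+00,
         1.00000000e+00]])}
```

View pics/scene1.png

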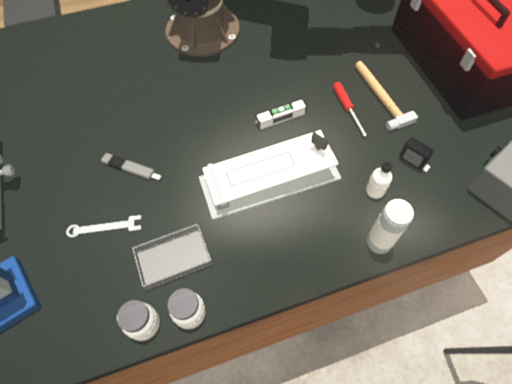

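View pics/side1.png

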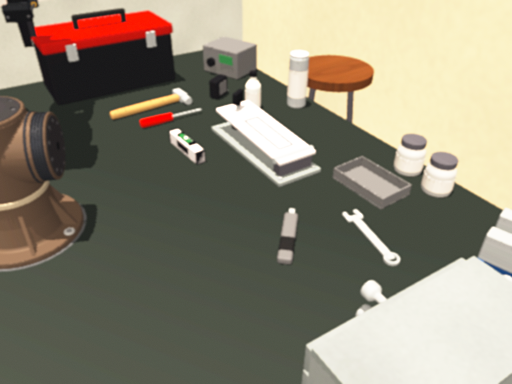

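The scene view shows the level at about (281,114), the outline at (260,169), the knob at (320,142) and the hinge end at (213,180). The side view shows the level at (187,146) and the shelf at (262,135). Next I'll measure them from depth.

```bash
python3 - <<'E'
from h import *
z=np.load('scene1.npz');im,P=z['im'],z['P']
hsv=cv2.cvtColor(im,cv2.COLOR_RGB2HSV)
def box(m,name):
    q=P[m]; r=cv2.minAreaRect(q[:,:2].astype(np.float32)); print(name,len(q),'mean',q.mean(0).round(1),'z',np.percentile(q[:,2],[5,50,95]).round(1),r)
v,u=np.mgrid[:384,:512]
def win(a,b,c,d): return (u>a)&(u<b)&(v>c)&(v<d)
w=win(248,312,92,135)
box(w&(P[...,2]>28)&(P[...,2]<60),'level top')
box(w&(P[...,2]>8)&(P[...,2]<60),'level')
box(w&(hsv[...,0]>40)&(hsv[...,0]<85)&(hsv[...,1]>120)&(P[...,2]>25),'green')
s=win(190,345,120,220)
m=s&(P[...,2]>50)&(P[...,2]<80); box(m,'shelf')
box(s&(P[...,2]>3)&(P[...,2]<25),'base')
box(s&(P[...,2]>80),'knob'); k=s&(P[...,2]>95); box(k,'knobtop')
q=P[m];A=np.c_[q[:,:2],np.ones(len(q))];print('plane',np.linalg.lstsq(A,q[:,2],rcond=None)[0])
a=cv2.resize(im[90:225,185:350],None,fx=4.5,fy=4.3,interpolation=cv2.INTER_CUBIC);cv2.imwrite('pics/c1.png',a[...,::-1])
E
```

```text
level top 462 mean [449.  108.3  37.1] z [30.1 36.5 44.5] ((446.3106994628906, 110.99858856201172), (29.171239852905273, 151.49769592285156), 3.630293846130371)
level 700 mean [451.6 107.7  30.6] z [10.8 34.5 44. ] ((446.31689453125, 110.90086364746094), (29.171239852905273, 151.69351196289062), 3.630293846130371)<stdin>:5: RuntimeWarning: Mean of empty slice.
  ret = um.true_divide(
Traceback (most recent call last):
IndexError: index -1 is out of bounds for axis 0 with size 0
```

```bash
python3 - <<'E'
from h import *
z=np.load('scene1.npz');im,P=z['im'],z['P']
def box(m,name):
    q=P[m]; 
    if len(q)<3: return print(name,len(q))
    r=cv2.minAreaRect(q[:,:2].astype(np.float32)); print(name,len(q),'mean',q.mean(0).round(1),'z',np.percentile(q[:,2],[5,50,95]).round(1),r)
v,u=np.mgrid[:384,:512]
def win(a,b,c,d): return (u>a)&(u<b)&(v>c)&(v<d)
s=win(190,345,120,220)
m=s&(P[...,2]>50)&(P[...,2]<80); box(m,'shelf')
box(s&(P[...,2]>4)&(P[...,2]<25),'base')
box(s&(P[...,2]>80),'knob'); box(s&(P[...,2]>95),'knobtop')
q=P[m];A=np.c_[q[:,:2],np.ones(len(q))];c=np.linalg.lstsq(A,q[:,2],rcond=None)[0];print('plane',c)
# outline: dark pixels on shelf plane
g=cv2.cvtColor(im,cv2.COLOR_RGB2GRAY); g=g.astype(float)
loc=cv2.GaussianBlur(g,(0,0),5)
M=m&(np.abs(P@np.r_[-c[:2],1]-c[2])<4)&(g<loc-8)&win(215,310,140,195); box(M,'outline')
im2=im[90:225,185:350].copy(); im2[M[90:225,185:350]]=[255,0,0]
a=np.vstack([cv2.resize(x,None,fx=2.2*1.8,fy=2.2,interpolation=cv2.INTER_CUBIC) for x in(im[90:225,185:350],im2)])
cv2.imwrite('pics/c1.png',a[...,::-1])
E
```

```text
shelf 4784 mean [630.9   1.2  66. ] z [59.4 65.9 72.9] ((626.4295654296875, 11.9776611328125), (320.1434631347656, 119.43304443359375), 89.83241271972656)
base 2126 mean [655.6   0.8  11.5] z [ 6.1 11.6 15.3] ((583.3430786132812, 11.581924438476562), (406.967041015625, 314.1307373046875), 71.4409408569336)
knob 293 mean [753.6  58.4 307. ] z [ 93.1 122.5 891.5] ((876.3214111328125, -6.947357177734375), (42.812313079833984, 608.1278076171875), 59.724063873291016)
knobtop 274 mean [762.3  53.1 322. ] z [ 98.7 123.  891.5] ((876.3214111328125, -6.947357177734375), (42.812313079833984, 608.1278076171875), 59.724063873291016)
plane [-8.87590720e-03  4.34180072e-02  7.15749593e+01]
outline 92 mean [630.9 -15.4  65.5] z [60.6 65.4 70.9] ((641.2315673828125, -1.529266357421875), (192.31527709960938, 81.21353149414062), 89.62288665771484)
```

View pics/c1.png

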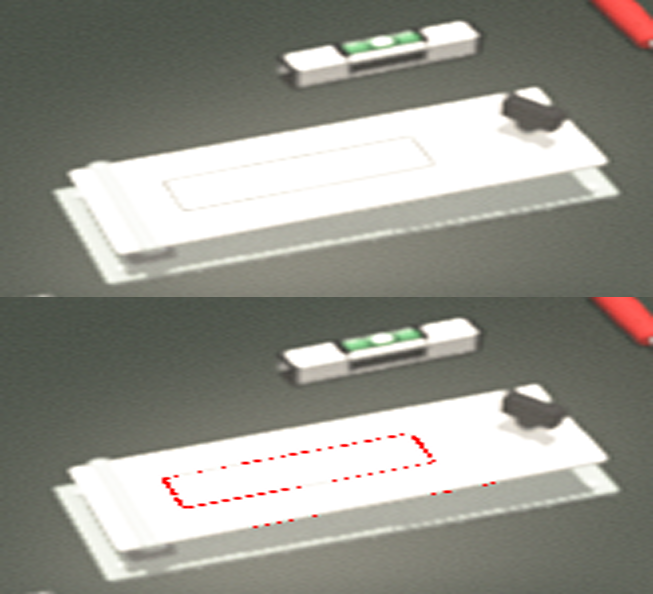

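The crop shows the outline cleanly, with corners near full-image (226,173), (289,153), (294,164) and (232,185). The level's green vial faces up. I'll move over the level and look from close by.

drive_tool(deltas=".164 -.304 0 -.024;.164 -.304 0 -.024;.164 -.304 0 -.024;.164 -.304 0 -.024;.164 -.304 0 -.024;.164 -.304 0 -.024;.164 -.304 0 -.024;.164 -.304 0 -.024", gripper=0.3)

```text
t: 0.77
eef_pos: [315.5, 352.6, 231.6]
tcp_rot: [-3.141, 0.0, 2.236]
ft_force: [0.9, 0.7, 0.3]
opening: 0.7
grip_force: 0.0
```

drive_tool(deltas=".164 -.304 0 -.024;.164 -.304 0 -.024;.164 -.304 0 -.024;.164 -.304 0 -.024;.164 -.304 0 -.024;.164 -.304 0 -.024;.164 -.304 0 -.024;.164 -.304 0 -.024;0 0 0 0;0 0 0 0")

```text
t: 1.6
eef_pos: [446.8, 109.7, 231.4]
tcp_rot: [-3.141, -0.0, 1.633]
ft_force: [-0.3, -0.1, 0.2]
opening: 0.699
grip_force: 0.0
```

```bash
cat >> h.py <<'E'
def wcast(uv,z,st):
    """rays of wrist pixels onto world plane z"""
    p=env.camera_params('wrist');K=np.array(p['mtx']);M=np.array(p['mount'])
    uv=np.atleast_2d(np.asarray(uv,float)); a=np.c_[uv[:,0]-K[0,2],uv[:,1]-K[1,2]]
    r=np.hypot(*a.T)+1e-9; th=r/K[0,0]
    d=np.c_[a/r[:,None]*np.sin(th)[:,None],np.cos(th)]
    Rw=R.from_euler('xyz',st['tcp_rot']).as_matrix()
    o=Rw@M[:3,3]+st['eef_pos']; d=d@(Rw@M[:3,:3]).T
    return o+d*((z-o[2])/d[:,2])[:,None]
def wpts(d,st):
    p=env.camera_params('wrist');K=np.array(p['mtx']);M=np.array(p['mount'])
    v,u=np.mgrid[:384,:512];a=u-K[0,2];b=v-K[1,2];r=np.hypot(a,b)+1e-9;th=r/K[0,0]
    c=np.stack([a/r*np.tan(th)*d,b/r*np.tan(th)*d,d],-1)
    Rw=R.from_euler('xyz',st['tcp_rot']).as_matrix()
    return (c@M[:3,:3].T+M[:3,3])@Rw.T+st['eef_pos']
E
python3 - <<'E'
from h import *
st=env.state();print(st['eef_pos'],st['tcp_rot'],st['joints'])
im,d=shot('wrist','w1.png');np.savez('w1.npz',im=im,d=d)
print(env.camera_params('wrist'))
# outline from scene
p=env.camera_params('scene');K=p['mtx'];T=np.linalg.inv(p['camera_from_world'])
n=np.array([.00887590720,-.043418,1]);c=71.575
for uv in[(226.2,173.2),(289,152.7),(294.3,164.5),(231.7,185.5)]:
    dd=T[:3,:3]@np.linalg.inv(K)@np.r_[uv,1];o=T[:3,3];t=(c-n@o)/(n@dd);print((o+t*dd).round(1))
E
```

```text
[446.75716553 109.65200535 231.37205828] [-3.14105169e+00 -3.54946175e-05  1.63346364e+00] [9.69017555e-02 2.57677407e-01 1.94613562e+00 6.69377926e-05
 9.38319058e-01 3.41948442e-02]
{'mtx': array([[297.31863964,   0.        , 255.70215704],
       [  0.        , 297.31863964, 194.18071798],
       [  0.        ,   0.        ,   1.        ]]), 'mount': array([[ 5.73673800e-04, -9.63115617e-01, -2.69087309e-01,
         7.55250864e+01],
       [ 9.99999701e-01,  4.12882428e-04,  6.54137555e-04,
         1.62457639e+00],
       [-5.18908673e-04, -2.69087604e-01,  9.63115565e-01,
        -1.52974688e+02],
       [ 0.00000000e+00,  0.00000000e+00,  0.00000000e+00,
         1.00000000e+00]])}
[607.7 -96.3  62. ]
[607.   70.2  69.2]
[644.4  69.8  68.9]
[645.8 -93.9  61.8]
```

View pics/w1.png

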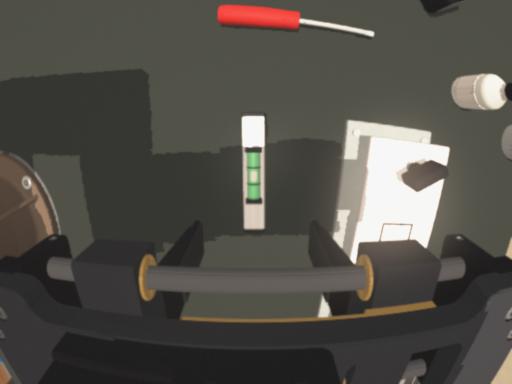

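The wrist view shows the level upright at (254,172), with ends at rows ~115 and ~229. The knob is at (424,176), turned about 30°, and the outline's far end is at (396,230).

```bash
python3 - <<'E'
from h import *
z=np.load('w1.npz');im,d=z['im'],z['d']
st=env.state()
P=wpts(d,st)
v,u=np.mgrid[:384,:512]
g=cv2.cvtColor(im,cv2.COLOR_RGB2HSV)
m=(u>225)&(u<285)&(v>100)&(v<250)&(P[...,2]>31)&(P[...,2]<48)
q=P[m];print(len(q),np.percentile(q[:,2],[5,50,95]),cv2.minAreaRect(q[:,:2].astype(np.float32)))
t=m&(P[...,2]<39);q=P[t];print('bar top',len(q),q.mean(0),cv2.minAreaRect(q[:,:2].astype(np.float32)))
k=(u>385)&(u<460)&(v>150)&(v<200)&(P[...,2]>88)&(P[...,2]<130)
q=P[k];print('knob',len(q),np.percentile(q[:,2],[5,50,95]),cv2.minAreaRect(q[:,:2].astype(np.float32)))
k&=P[...,2]>np.percentile(q[:,2],95)-5;q=P[k];print('knobtop',len(q),q.mean(0),cv2.minAreaRect(q[:,:2].astype(np.float32)))
# green
m=(g[...,0]>40)&(g[...,0]<85)&(g[...,1]>100)&(u>225)&(u<285)&(v>100)&(v<250)
r=cv2.minAreaRect(np.c_[u[m],v[m]].astype(np.float32));print(r);print('vial ctr',wcast([r[0]],42,st))
print(wcast([(242,115),(265,115),(244,229),(265,229)],36,st))
E
```

```text
2560 [34.59190379 36.4123877  44.85823833] ((444.4550476074219, 113.56214904785156), (26.09166145324707, 147.84100341796875), 3.6697022914886475)
bar top 1794 [444.13377547 119.99989026  35.92115987] ((444.4550476074219, 113.56214904785156), (26.09166145324707, 147.84100341796875), 3.6697022914886475)
knob 980 [ 95.7031862  119.60517979 125.40093499] ((624.140869140625, 143.25436401367188), (44.604007720947266, 18.202409744262695), 34.16781234741211)
knobtop 476 [623.54326396 142.13914994 124.09873823] ((624.9583129882812, 141.76901245117188), (44.101768493652344, 15.0502290725708), 30.548358917236328)
((0.0, 0.0), (0.0, 0.0), 0.0)
vial ctr [[ 26.76729567 381.04756158  42.        ]]
[[427.24122089 183.014475    36.        ]
 [453.83326686 184.72143584  36.        ]
 [437.53521571  42.41877088  36.        ]
 [464.02647176  44.16551287  36.        ]]
```

drive_tool(deltas="-.02 .035 -.274 0;0 0 -.35 0;0 0 -.35 0;0 0 -.35 0;0 0 -.3 0;0 0 -.25 0;0 0 -.2 0;0 0 0 0;0 0 0 0")

```text
t: 2.4
eef_pos: [443.6, 115.4, 24.0]
tcp_rot: [-3.139, 0.0, 1.639]
ft_force: [1.0, 0.4, -0.6]
opening: 0.7
grip_force: 0.0
```

drive_tool(deltas="0 0 0 0;0 0 0 0;0 0 0 0;0 0 0 0;0 0 0 0;0 0 0 0;0 0 0 0;0 0 0 0", gripper=1)

```text
t: 3.07
eef_pos: [444.3, 114.4, 24.5]
tcp_rot: [3.142, 0.0, 1.636]
ft_force: [-2.2, -0.5, 6.2]
opening: 0.271
grip_force: 30.0
```

drive_tool(deltas="0 0 .25 0;0 0 .35 0;0 0 .35 0;.1 -.07 .3 0;.25 -.174 .2 -.003;.3 -.209 0 -.003;.3 -.209 0 -.003;.3 -.209 0 -.003;.3 -.209 0 -.003;.267 -.181 0 -.0035")

```text
t: 3.9
eef_pos: [627.3, -13.3, 168.7]
tcp_rot: [-3.141, -0.0, 1.577]
ft_force: [0.5, -0.1, -2.2]
opening: 0.274
grip_force: 30.0
```

drive_tool(deltas="0 0 0 0;0 0 -.2 0;0 0 -.2 0;0 0 -.15 0;0 0 0 0;0 0 0 0")

```text
t: 4.4
eef_pos: [625.5, -11.5, 113.5]
tcp_rot: [-3.139, -0.0, 1.578]
ft_force: [-0.4, 0.2, -2.7]
opening: 0.273
grip_force: 30.0
```

```bash
python3 - <<'E'
from h import *
st=env.state();print(st['eef_pos'],st['tcp_rot'][2],st['ft_force'],st['joints'])
im,d=shot('side');im2,d2=shot('scene')
a=np.hstack([cv2.resize(im[85:195,190:335],(400,340)),cv2.resize(im2[90:225,185:350],(400,340))])
cv2.imwrite('pics/p1.png',a[...,::-1])
E
```

```text
[625.52729515 -11.5092665  113.52966611] 1.5783652356357205 [-0.43082658  0.23791361 -2.67409511] [-1.23939318e-01  6.24564731e-01  1.66950773e+00  4.23852441e-05
  8.49690665e-01 -1.31536585e-01]
```

View pics/p1.png

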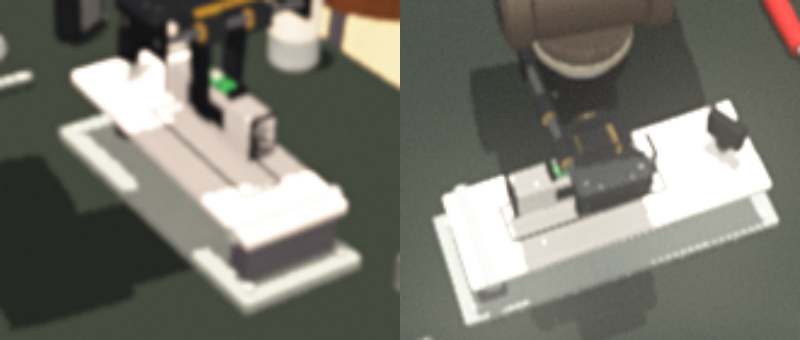

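The level is held above the outline, between its long lines in both views. I'll lower it until contact.

drive_tool(deltas="0 0 -.08 0;0 0 -.07 0;0 0 -.03 0;0 0 -.02 0;0 0 -.02 0;0 0 0 0;0 0 0 0")

```text
t: 5.08
eef_pos: [626.1, -11.8, 92.5]
tcp_rot: [3.141, 0.0, 1.578]
ft_force: [-0.8, -1.3, -1.7]
opening: 0.273
grip_force: 30.0
```

drive_tool(deltas="0 0 -.015 0;0 0 -.015 0;0 0 -.01 0;0 0 0 0;0 0 0 0")

```text
t: 5.5
eef_pos: [626.3, -12.0, 88.7]
tcp_rot: [3.141, 0.001, 1.578]
ft_force: [-2.0, -4.1, 5.6]
opening: 0.272
grip_force: 30.0
```

drive_tool(deltas="0 0 0 0;0 0 0 0;0 0 0 0;0 0 0 0;0 0 0 0;0 0 0 0", gripper=0.35)

```text
t: 6.0
eef_pos: [626.1, -11.6, 88.2]
tcp_rot: [3.142, -0.0, 1.578]
ft_force: [0.0, -0.4, 0.1]
opening: 0.62
grip_force: 0.0
```

drive_tool(deltas="0 0 .1 0;0 0 .2 0;0 0 .3 0;0 0 .35 0;0 0 .35 0;0 0 .2 0;0 0 0 0;0 0 0 0")

```text
t: 6.67
eef_pos: [626.2, -11.7, 239.9]
tcp_rot: [3.139, 0.0, 1.578]
ft_force: [0.6, 0.8, -0.2]
opening: 0.651
grip_force: 0.0
```

```bash
python3 - <<'E'
from h import *
st=env.state();print(st['eef_pos'],st['tcp_rot'],st['ft_force'])
im,d=shot('wrist','w2.png');np.savez('w2.npz',im=im,d=d)
P=wpts(d,st)
for lo,hi,n in((113,126,'knobtop'),(100,112,'level/any'),(50,85,'shelf')):
    m=(np.abs(P[...,0]-626)<60)&(P[...,1]>-110)&(P[...,1]<175)&(P[...,2]>lo)&(P[...,2]<hi)
    q=P[m]
    if len(q)>3: print(n,len(q),q.mean(0),q[:,2].max(),cv2.minAreaRect(q[:,:2].astype(np.float32)))
E
```

```text
[626.21181688 -11.65199121 239.90592459] [3.13880674e+00 3.22575281e-04 1.57833061e+00] [ 0.56651245  0.76432733 -0.19064561]
knobtop 737 [626.06693927 138.37812984 123.4641858 ] 125.99579852991228 ((616.6002807617188, 87.12506866455078), (141.43502807617188, 38.333763122558594), 79.56026458740234)
level/any 2783 [627.47175707  11.58547704 104.98523134] 111.94842206967601 ((622.6607666015625, 32.247222900390625), (227.96151733398438, 41.52534103393555), 87.99674987792969)
shelf 18840 [626.54405467  45.094464    68.146687  ] 84.06321573769654 ((626.9168701171875, 31.361610412597656), (110.77509307861328, 282.8747253417969), 0.18882879614830017)
```

View pics/w2.png

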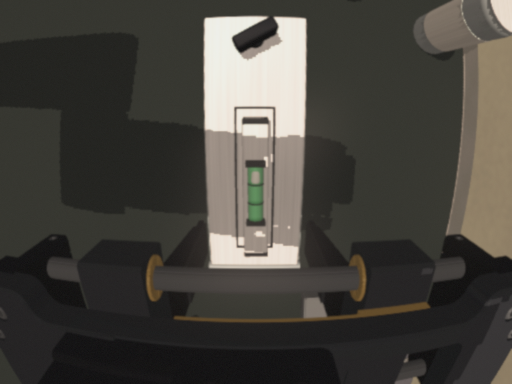

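The level lies along the outline at (256,187). Its near end (row 255) appears to hang over the outline's near edge (row 247), though some of that is parallax. I'll check in mm.

```bash
python3 - <<'E'
from h import *
st=env.state()
z=np.load('w2.npz');P=wpts(z['d'],st);g=cv2.cvtColor(z['im'],cv2.COLOR_RGB2GRAY)
pl=lambda y:65.3+.0454*(y+12.8)
print('outline far',wcast([(236,107),(275,107)],69,st),'near',wcast([(237,246),(272,246)],61.5,st))
print('level top: far',wcast([(244,119),(268,119)],65.5+36+3.4,st),'near',wcast([(246,254.5),(266,254.5)],65.5+36-3.4,st))
hgt=P[...,2]-pl(P[...,1])
m=(hgt>25)&(hgt<39)&(np.abs(P[...,0]-626)<40)&(P[...,1]>-110)&(P[...,1]<90)
q=P[m];print('top',len(q),cv2.minAreaRect(q[:,:2].astype(np.float32)),q[:,1].min(),q[:,1].max())
m=(P[...,1]>115)&(P[...,1]<170)&(P[...,2]>112)&(P[...,2]<135)&(np.abs(P[...,0]-626)<40)
q=P[m];print('knob',len(q),q.mean(0),np.percentile(q[:,2],[5,50,95]),cv2.minAreaRect(q[:,:2].astype(np.float32)))
for v in range(225,262,2): print(v,g[v,[230,240,250,256]],hgt[v,256].round(1),P[v,256].round(0))
E
```

```text
outline far [[605.87561248  70.68689631  69.        ]
 [647.6282374   71.01955777  69.        ]] near [[605.38314942 -94.27770796  61.5       ]
 [648.27929323 -93.92472878  61.5       ]]
level top: far [[615.87620802  58.35682365 104.9       ]
 [638.77339856  58.54542897 104.9       ]] near [[617.52648238 -87.0406599   98.1       ]
 [639.57285944 -86.87471144  98.1       ]]
top 2589 ((626.9013061523438, -15.16766357421875), (26.343456268310547, 150.94094848632812), 0.8273440599441528) -90.6216798749161 60.32021033736139
knob 749 [625.45018157 138.91709752 122.1703447 ] [116.35953269 122.81628702 124.23674907] ((625.31494140625, 140.06903076171875), (44.23008346557617, 14.575642585754395), 30.717126846313477)
225 [148 146  71  71] 43.3 [628. -48. 107.]
227 [148 146 138 139] 34.9 [628. -54.  98.]
229 [148 147 145 146] 34.6 [628. -56.  98.]
231 [148 147 146 185] 33.8 [628. -59.  97.]
233 [149 147 146 221] 33.6 [628. -62.  97.]
235 [205 148 146 208] 33.5 [628. -64.  96.]
237 [228 207 146 154] 35.2 [628. -66.  98.]
239 [230 228 147 147] 34.6 [628. -68.  97.]
241 [230 228 146 147] 34.2 [628. -71.  97.]
243 [230 228 147 146] 34.6 [628. -73.  97.]
245 [230 162 146 147] 33.7 [628. -76.  96.]
247 [230 137 146 148] 34.1 [628. -78.  96.]
249 [230 228 147 146] 35.4 [628. -80.  98.]
251 [230 229 208 156] 322.6 [627.  64. 391.]
253 [230 229 107 105] 35.2 [629. -86.  97.]
255 [229 229  85  86] 34.7 [629. -88.  97.]
257 [229 228 212 215] -1.6 [ 629. -110.   59.]
259 [229 229 228 225] -2.0 [ 629. -114.   59.]
261 [229 228 228 225] -1.5 [ 629. -116.   59.]
```

In mm the level's underside spans y −89…62 and x 614…640. The outline spans −94…71 and 605…648, so the level is inside. Next I'll go to the knob at about (625,141), with its bar at 30.7° from x. I'll approach with joint 6 near −2 so there is plenty of clockwise travel.

drive_tool(deltas="0 .09 0 .039;0 .09 0 .039;0 .09 0 .039;0 .09 0 .039;0 .09 0 .039;0 .09 0 .039;0 .09 0 .039;0 .09 0 .039;0 .09 0 .039;0 .09 0 .039", gripper=0.5)

```text
t: 7.55
eef_pos: [625.5, 78.7, 236.6]
tcp_rot: [-3.141, -0.003, 2.81]
ft_force: [0.3, -1.1, 0.3]
opening: 0.5
grip_force: 0.0
```

drive_tool(deltas="0 .09 0 .039;0 .09 -.05 .039;0 .09 -.1 .039;0 .09 -.1 .039;0 .09 -.1 .039;0 .09 -.05 .039;-.01 .092 0 .039;0 0 0 .005;0 0 0 0;0 0 0 0")

```text
t: 8.38
eef_pos: [624.9, 141.1, 197.7]
tcp_rot: [3.141, -0.001, -2.61]
ft_force: [0.0, 0.1, -0.3]
opening: 0.499
grip_force: 0.0
```

```bash
python3 - <<'E'
from h import *
st=env.state();print(st['eef_pos'],st['tcp_rot'],st['ft_force'],st['joints'])
im,d=shot('wrist','w3.png');P=wpts(d,st)
m=(P[...,1]>110)&(P[...,1]<170)&(P[...,2]>110)&(P[...,2]<128)&(np.abs(P[...,0]-626)<35)
q=P[m];print('knob',len(q),q.mean(0),np.percentile(q[:,2],[5,50,95]),cv2.minAreaRect(q[:,:2].astype(np.float32)))
Q=np.load('scene1.npz')['P']
print('bottles',Q[165:200,365:395].reshape(-1,3)[::130].round(0).tolist())
E
```

```text
[624.92634929 141.14335841 197.71111613] [ 3.14121451e+00 -9.10213240e-04 -2.61007021e+00] [ 0.01817603  0.13346716 -0.27367519] [ 1.19092616e-01  5.46636389e-01  1.55551881e+00 -2.13437327e-05
  1.04042292e+00 -1.98321517e+00]
knob 904 [624.20564646 139.05818257 123.87318021] [120.45832335 124.40012352 125.72211074] ((625.620361328125, 140.2967987060547), (43.01268005371094, 13.969364166259766), 30.153703689575195)
bottles [[670.0, 268.0, 2.0], [688.0, 290.0, -3.0], [759.0, 250.0, 105.0], [705.0, 251.0, -2.0], [756.0, 236.0, 67.0], [772.0, 255.0, 63.0], [741.0, 233.0, -0.0], [769.0, 241.0, 20.0], [780.0, 270.0, 0.0]]
```

View pics/w3.png

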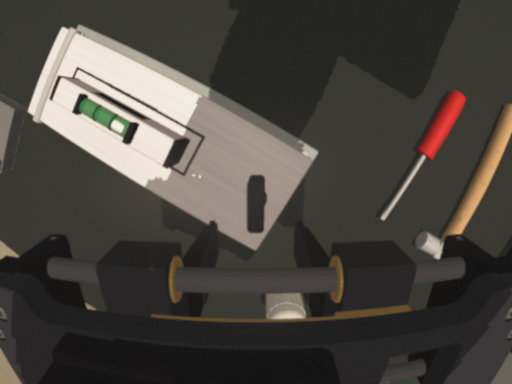

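The knob is vertical in view at (257,203), midway between the jaws, and the vial is visible at (105,117). I'll descend and grip.

drive_tool(deltas=".005 0 -.2 0;0 0 -.25 0;0 0 -.25 0;0 0 -.19 0;0 0 0 0;0 0 0 0")

```text
t: 8.93
eef_pos: [625.5, 141.1, 109.0]
tcp_rot: [3.141, -0.001, -2.608]
ft_force: [0.6, 0.5, 1.0]
opening: 0.502
grip_force: 0.0
```

drive_tool(deltas="0 0 0 0;0 0 0 0;0 0 0 0;0 0 0 0;0 0 0 0;0 0 0 0;0 0 0 0", gripper=1)

```text
t: 9.52
eef_pos: [625.5, 142.1, 109.7]
tcp_rot: [3.141, 0.001, -2.607]
ft_force: [-1.0, 5.4, 3.3]
opening: 0.167
grip_force: 30.0
```

drive_tool(deltas="0 .003 -.02 0;0 .003 -.02 0;0 .004 -.02 0;0 .003 -.02 0;0 .003 -.02 0;0 .003 -.02 0;0 0 0 0;0 0 0 0")

```text
t: 10.18
eef_pos: [625.7, 143.5, 97.4]
tcp_rot: [-3.141, 0.0, -2.606]
ft_force: [-2.6, 3.0, 5.6]
opening: 0.168
grip_force: 30.0
```

drive_tool(deltas="0 0 -.01 0;0 0 -.01 0;0 0 0 0;0 0 0 0")

```text
t: 10.52
eef_pos: [625.7, 143.6, 95.5]
tcp_rot: [-3.142, 0.001, -2.606]
ft_force: [-1.9, 3.9, 6.0]
opening: 0.171
grip_force: 30.0
```

drive_tool(deltas="0 0 -.01 0;0 0 0 0;0 0 0 0")

```text
t: 10.77
eef_pos: [625.7, 143.7, 94.6]
tcp_rot: [-3.142, 0.001, -2.606]
ft_force: [-1.4, 4.0, 6.1]
opening: 0.169
grip_force: 30.0
```

drive_tool(deltas="0 0 -.01 0;0 0 0 0;0 0 0 0")

```text
t: 11.02
eef_pos: [625.7, 143.7, 93.6]
tcp_rot: [-3.142, 0.001, -2.606]
ft_force: [-2.3, 5.8, 5.0]
opening: 0.168
grip_force: 30.0
```

drive_tool(deltas="0 0 -.01 0;0 0 0 0;0 0 0 0")

```text
t: 11.27
eef_pos: [625.8, 143.7, 92.9]
tcp_rot: [-3.141, 0.001, -2.606]
ft_force: [-3.3, 5.2, 8.9]
opening: 0.169
grip_force: 30.0
```

drive_tool(deltas="0 0 -.01 0;0 0 0 0;0 0 0 0")

```text
t: 11.52
eef_pos: [625.9, 143.8, 92.3]
tcp_rot: [-3.141, 0.001, -2.606]
ft_force: [-3.4, 4.9, 12.8]
opening: 0.171
grip_force: 30.0
```

```bash
python3 - <<'E'
from h import *
print(env.state()['ft_force'],env.state()['eef_pos'])
E
```

```text
[-3.36057644  4.92136088 12.75748347] [625.88541244 143.78147051  92.30713891]
```

Contact was at z≈93.4, so I estimate about 1.85 rad of turn. I'll press a little more, then turn clockwise.

drive_tool(deltas="0 .005 -.005 0;0 0 0 -.02;0 0 0 -.03;0 0 0 -.03;0 0 0 -.03;0 0 0 -.03;0 0 0 -.03;0 0 0 -.03;0 0 0 0;0 0 0 0")

```text
t: 12.35
eef_pos: [625.8, 143.4, 91.9]
tcp_rot: [-3.141, 0.001, 3.048]
ft_force: [-3.0, -0.5, 14.2]
opening: 0.169
grip_force: 30.1
```

drive_tool(deltas="0 0 0 -.03;0 0 0 -.03;0 0 0 -.03;0 0 0 -.03;0 0 0 -.03;0 0 0 -.03;0 0 0 -.03;0 0 0 -.03;0 0 0 0;0 0 0 0")

```text
t: 13.18
eef_pos: [625.4, 142.9, 91.7]
tcp_rot: [-3.141, 0.001, 2.294]
ft_force: [-5.8, -4.1, 14.2]
opening: 0.164
grip_force: 30.0
```

drive_tool(deltas="0 0 0 0;0 0 0 0;0 0 0 0;0 0 0 0;0 0 0 0;0 0 0 0;0 0 0 0;0 0 0 0;0 0 0 0;0 0 0 0")

```text
t: 14.02
eef_pos: [625.4, 142.9, 91.7]
tcp_rot: [-3.141, 0.001, 2.295]
ft_force: [-5.1, -5.5, 14.2]
opening: 0.167
grip_force: 30.0
```

```bash
python3 - <<'E'
from h import *
st=env.state();print(st['eef_pos'],st['tcp_rot'],st['ft_force'],st['joints'])
w,_=shot('wrist','w4.png');im,d=shot('side','s4.png');im2,d2=shot('scene','sc4.png')
np.savez('4.npz',w=w,s=im,sc=im2)
a=np.vstack([np.hstack([cv2.resize(im[85:195,190:335],(400,300)),cv2.resize(im2[90:225,185:350],(400,300))]),np.hstack([cv2.resize(w,(400,300)),np.zeros((300,400,3),np.uint8)])])
cv2.imwrite('pics/p4.png',a[...,::-1])
E
```

```text
[625.44251668 142.91729307  91.72647978] [-3.14059908e+00  1.01619449e-03  2.29494462e+00] [-5.11168062 -5.46026661 14.18277022] [ 0.12230873  0.6707582   1.64302217 -0.0019008   0.82805686 -0.60055336]
```

View pics/p4.png

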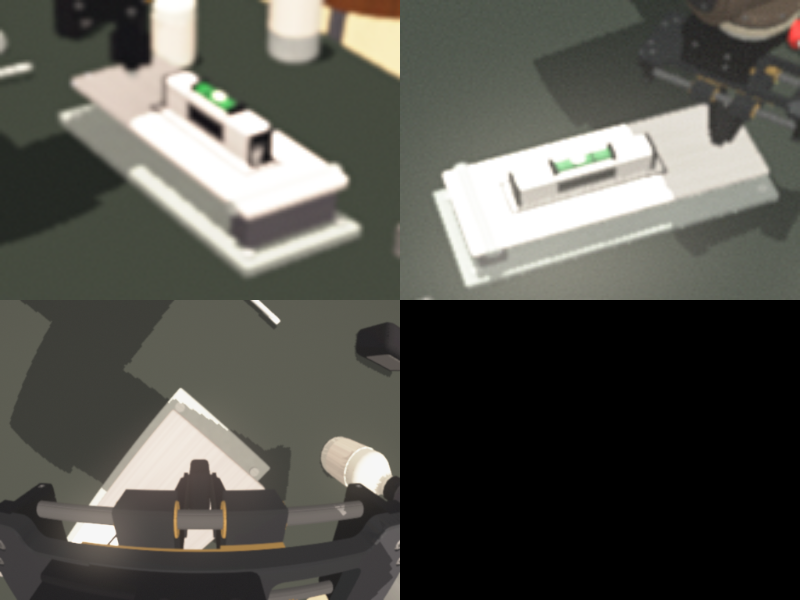

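The side view shows the bubble near (218,97) and the scene view near (577,160) in the panel. Both show it close to the vial's centre. Next I'll measure along the vial, averaging several frames.

```bash
cat > bub.py <<'E'
from h import *
def prof(n,k=4):
    im=np.mean([env.read_camera(n)[0].astype(np.float32) for _ in range(k)],0)
    p=env.camera_params(n);K=np.array(p['mtx']);T=np.array(p['camera_from_world'])
    pr=lambda x:(lambda c:(c/c[2])[:2])(K@(T[:3,:3]@x+T[:3,3]))
    x0,x1,y0,y1=(225,320,110,185) if n=='scene' else (215,300,85,165)
    s=im.astype(np.uint8);h=cv2.cvtColor(s,cv2.COLOR_RGB2HSV);m=np.zeros(h.shape[:2],bool)
    m[y0:y1,x0:x1]=((h[...,0]>40)&(h[...,0]<90)&(h[...,1]>70))[y0:y1,x0:x1]
    v,u=np.nonzero(m);c=np.array([u.mean(),v.mean()])
    a=pr(np.array([626.,-30,101]));b=pr(np.array([626.,10,101]));d=(b-a)/40 # px per mm, +y
    uu=np.linalg.norm(d);e=d/uu
    t=np.arange(-40,40.1,.5);nrm=np.array([-e[1],e[0]])
    off=np.arange(-2,2.1,.5)
    X=c[0]+t[:,None]*d[0]+off*nrm[0];Y=c[1]+t[:,None]*d[1]+off*nrm[1]
    S=cv2.remap(im,X.astype(np.float32),Y.astype(np.float32),cv2.INTER_CUBIC)
    sat=S[...,1]-S[...,0]   # green minus red
    return t,sat,S,uu,m.sum(),c
E
python3 - <<'E'
from bub import *
for n in('side','scene'):
    t,s,S,uu,k,c=prof(n);print(n,'px/mm',uu,k,c)
    print(np.c_[t,s.mean(1),s[:,4],S[:,4,:]][::4].round(0).astype(int).tolist())
E
```

```text
side px/mm 0.2592220836525413 63 [267.49206349 119.6984127 ]
[[-40, -9, -20, 154, 134, 121], [-38, -9, -14, 89, 76, 71], [-36, -8, -6, 46, 40, 40], [-34, -1, 3, 23, 27, 24], [-32, 9, 13, 28, 42, 31], [-30, 25, 31, 45, 76, 49], [-28, 43, 55, 62, 117, 68], [-26, 62, 77, 73, 150, 82], [-24, 79, 98, 82, 179, 94], [-22, 91, 110, 88, 198, 102], [-20, 96, 118, 95, 213, 109], [-18, 92, 114, 105, 220, 116], [-16, 77, 93, 135, 228, 134], [-14, 55, 62, 179, 240, 166], [-12, 33, 28, 219, 247, 204], [-10, 21, 6, 247, 253, 237], [-8, 16, -5, 262, 258, 257], [-6, 12, -6, 265, 259, 260], [-4, 12, -4, 261, 257, 258], [-2, 13, 0, 255, 255, 253], [0, 15, -9, 270, 261, 256], [2, 24, -6, 268, 261, 239], [4, 43, 22, 224, 246, 196], [6, 64, 58, 164, 222, 149], [8, 77, 86, 108, 193, 108], [10, 82, 95, 86, 180, 95], [12, 84, 100, 80, 180, 93], [14, 88, 107, 84, 190, 97], [16, 94, 113, 86, 199, 100], [18, 100, 120, 83, 202, 99], [20, 102, 123, 77, 201, 96], [22, 100, 124, 70, 194, 89], [24, 92, 117, 65, 183, 83], [26, 76, 92, 67, 159, 77], [28, 50, 61, 79, 139, 80], [30, 20, 24, 112, 136, 100], [32, -6, -11, 
[... 664 characters left out ...]
, 12, -1, 258, 257, 257], [-6, 22, 17, 230, 248, 221], [-4, 42, 52, 180, 232, 177], [-2, 57, 71, 149, 220, 153], [0, 53, 63, 143, 206, 146], [2, 41, 48, 132, 181, 133], [4, 44, 54, 141, 195, 142], [6, 54, 63, 153, 216, 155], [8, 56, 67, 158, 225, 161], [10, 55, 69, 157, 225, 161], [12, 54, 67, 159, 226, 162], [14, 55, 67, 157, 224, 160], [16, 56, 70, 155, 224, 159], [18, 57, 68, 143, 210, 147], [20, 41, 49, 120, 170, 122], [22, 11, 15, 97, 111, 92], [24, -8, -6, 133, 126, 118], [26, -6, -6, 220, 214, 209], [28, 0, 1, 261, 263, 265], [30, 0, 0, 255, 255, 255], [32, 0, 0, 255, 255, 255], [34, 0, 0, 255, 255, 255], [36, 0, 0, 255, 255, 255], [38, 0, 0, 255, 255, 255], [40, 0, 0, 255, 255, 255]]
```

Both views agree that the bubble is about 4.5 mm towards the hinge, which means about 1.29 rad (74°) more clockwise.

drive_tool(deltas="0 0 0 -.03;0 0 0 -.03;0 0 0 -.03;0 0 0 -.03;0 0 0 -.03;0 0 0 -.03;0 0 0 -.03;0 0 0 -.03;0 0 0 0;0 0 0 0")

```text
t: 15.4
eef_pos: [624.9, 142.8, 91.5]
tcp_rot: [-3.14, 0.002, 1.54]
ft_force: [-6.4, -6.0, 13.3]
opening: 0.172
grip_force: 30.0
```

drive_tool(deltas="0 0 0 -.03;0 0 0 -.03;0 0 0 -.03;0 0 0 -.03;0 0 0 -.03;0 0 0 -.02;0 0 0 0;0 0 0 0;0 0 0 0;0 0 0 0")

```text
t: 16.23
eef_pos: [624.7, 142.9, 91.4]
tcp_rot: [-3.141, 0.002, 1.007]
ft_force: [-8.3, -5.9, 13.9]
opening: 0.168
grip_force: 30.0
```

drive_tool(deltas="0 0 0 0;0 0 0 0;0 0 0 0;0 0 0 0;0 0 0 0;0 0 0 0;0 0 0 0;0 0 0 0;0 0 0 0;0 0 0 0")

```text
t: 17.07
eef_pos: [624.7, 142.9, 91.4]
tcp_rot: [-3.141, 0.002, 1.007]
ft_force: [-7.6, -5.3, 13.5]
opening: 0.171
grip_force: 30.0
```

drive_tool(deltas="0 0 0 0;0 0 0 0;0 0 0 0;0 0 0 0;0 0 0 0;0 0 0 0;0 0 0 0;0 0 0 0;0 0 0 0;0 0 0 0")

```text
t: 17.9
eef_pos: [624.7, 142.9, 91.4]
tcp_rot: [-3.141, 0.002, 1.007]
ft_force: [-7.6, -5.6, 13.4]
opening: 0.166
grip_force: 30.0
```

```bash
cat >> bub.py <<'E'
def meas(n):
    t,s,S,uu,k,c=prof(n)
    g=s[:,3:6].mean(1);r=S[:,3:6,0].mean(1)
    hi=np.percentile(g,80);a=g>hi/2
    i=np.nonzero(a)[0];   # ends: first/last half-level crossing
    cr=lambda i0,i1:t[i0]+(hi/2-g[i0])/(g[i1]-g[i0])*(t[i1]-t[i0])
    L=cr(i[0]-1,i[0]);H=cr(i[-1]+1,i[-1]);mid=(L+H)/2
    base=np.percentile(r[(t>L+5)&(t<H-5)],25)
    lv=(base+250)/2; w=(r>lv)&(t>L+5)&(t<H-5); j=np.nonzero(w)[0]
    cq=lambda i0,i1:t[i0]+(lv-r[i0])/(r[i1]-r[i0])*(t[i1]-t[i0])
    bl,bh=cq(j[0]-1,j[0]),cq(j[-1]+1,j[-1])
    print(n,'vial',L.round(1),H.round(1),'bubble',bl.round(1),bh.round(1),'offset mm',((bl+bh)/2-mid).round(2))
    return t,g,r
E
python3 - <<'E'
from bub import *
for n in('side','scene'):
    t,g,r=meas(n);print(np.c_[t,g,r][20:150:4].round(0).astype(int).tolist())
st=env.state();print(st['ft_force'],st['tcp_rot'],st['eef_pos'],st['t'])
E
```

```text
side vial -27.3 29.4 bubble -10.0 10.7 offset mm -0.66
[[-30, 29, 40], [-28, 48, 55], [-26, 67, 67], [-24, 86, 76], [-22, 102, 79], [-20, 114, 77], [-18, 122, 73], [-16, 121, 73], [-14, 109, 82], [-12, 85, 112], [-10, 51, 163], [-8, 23, 214], [-6, 9, 242], [-4, 3, 251], [-2, -1, 256], [0, -3, 260], [2, -2, 259], [4, 0, 256], [6, 0, 258], [8, 11, 238], [10, 40, 184], [12, 70, 130], [14, 94, 95], [16, 108, 84], [18, 116, 81], [20, 122, 78], [22, 124, 73], [24, 122, 66], [26, 109, 62], [28, 81, 68], [30, 42, 97], [32, 4, 147], [34, -14, 204]]
scene vial -35.1 22.0 bubble -14.4 0.0 offset mm -0.61
[[-30, 63, 170], [-28, 63, 164], [-26, 64, 161], [-24, 63, 165], [-22, 63, 166], [-20, 65, 155], [-18, 55, 136], [-16, 42, 152], [-14, 23, 214], [-12, 8, 243], [-10, 3, 249], [-8, 0, 255], [-6, 1, 255], [-4, 4, 250], [-2, 3, 249], [0, 34, 204], [2, 50, 147], [4, 51, 125], [6, 65, 144], [8, 68, 155], [10, 67, 160], [12, 66, 159], [14, 67, 155], [16, 69, 153], [18, 70, 152], [20, 62, 134], [22, 32, 106], [24, -1, 112], [26, -10, 186], [28, -3, 250], [30, 1, 258], [32, 0, 255], [34, 0, 255]]
[-9.23721342 -5.05580593 13.96163198] [-3.14067872e+00  2.42535008e-03  1.00676742e+00] [624.67688498 142.91852466  91.42977781] 18.3
```

The bubble is within about 0.2–0.6 mm of centre: the rings give −0.2 and the vial ends −0.6. I'll make one small trim and check again.

drive_tool(deltas="0 0 0 -.03;0 0 0 0;0 0 0 0;0 0 0 0;0 0 0 0;0 0 0 0;0 0 0 0;0 0 0 0;0 0 0 0;0 0 0 0")

```text
t: 19.13
eef_pos: [624.7, 143.0, 91.5]
tcp_rot: [-3.141, 0.002, 0.913]
ft_force: [-8.1, -4.4, 14.5]
opening: 0.171
grip_force: 30.0
```

drive_tool(deltas="0 0 0 0;0 0 0 0;0 0 0 0;0 0 0 0;0 0 0 0;0 0 0 0;0 0 0 0;0 0 0 0;0 0 0 0;0 0 0 0")

```text
t: 19.97
eef_pos: [624.6, 143.0, 91.4]
tcp_rot: [-3.141, 0.003, 0.913]
ft_force: [-8.2, -3.6, 13.3]
opening: 0.169
grip_force: 30.0
```

drive_tool(deltas="0 0 0 0;0 0 0 0;0 0 0 0;0 0 0 0;0 0 0 0;0 0 0 0;0 0 0 0;0 0 0 0;0 0 0 0;0 0 0 0")

```text
t: 20.8
eef_pos: [624.6, 143.0, 91.4]
tcp_rot: [-3.141, 0.002, 0.912]
ft_force: [-7.6, -4.2, 13.9]
opening: 0.171
grip_force: 30.0
```

```bash
python3 - <<'E'
from bub import *
for n in('side','scene'):
    t,g,r=meas(n)
print(np.c_[t,r][38:100:2].round(0).astype(int).tolist())
im=shot('scene')[0]; cv2.imwrite('pics/f.png',cv2.resize(im[130:200,190:340],(750,350),interpolation=cv2.INTER_CUBIC)[...,::-1])
st=env.state();print(st['ft_force'],st['t'])
E
```

```text
side vial -26.5 30.3 bubble -8.7 11.5 offset mm -0.43
scene vial -35.4 21.5 bubble -14.6 0.0 offset mm -0.38
[[-21, 158], [-20, 149], [-19, 139], [-18, 132], [-17, 136], [-16, 156], [-15, 187], [-14, 217], [-13, 233], [-12, 242], [-11, 245], [-10, 246], [-9, 250], [-8, 254], [-7, 253], [-6, 254], [-5, 251], [-4, 249], [-3, 252], [-2, 242], [-1, 225], [0, 201], [1, 171], [2, 145], [3, 126], [4, 126], [5, 138], [6, 147], [7, 151], [8, 154], [9, 156]]
[-8.72300669 -3.78026787 13.81327789] 21.25
```

View pics/f.png

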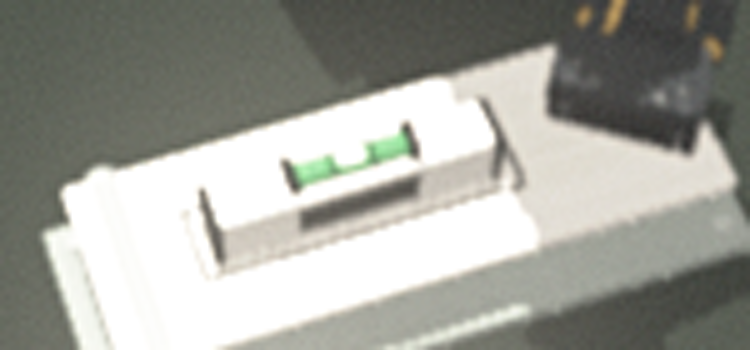

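The final view shows the bubble at (350,160), midway between the rings and within about 0.4 mm. The knob is still held with about 9 N on the pad, so I'm handing in.

```bash
python3 -c "
from cell import env
print(env.job_done())"
```

```text
the job is handed in; nothing more can be done
None
```

The level lies upright inside the outline and is released; the knob is still gripped and pressed with about 9 N on the pad (estimated), the bubble is centred to about 0.4 mm, and the job was handed in at about 21 s with no verdict returned.

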